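# Stop the polisher and push its splash window up to the mark

### The job

Press the red stop button on the polisher's blue control box all the way in; then, with closed or open fingertips beneath the blue lip of the clear splash window, push the window smoothly up its sloping rails until its orange pointer is level with the green clip on the rail. Do not pinch the lip or ram the window far past the clip, do not shift the clip, and lift or disturb none of the bottles, specimens and other things on the bench. The window stays where you leave it: draw the fingers clear at the end.

Things in the scene. Friction and masses are not known exactly. Their poses are not given: they have to be found in the camera images.
- polisher: fixed grey polisher between two white side panels. Origin on the table, midway between them, below the lip's root at joint 0. z up, x level into the machine, y along the lip. Panels 12 mm thick, 100 high, at y +-178 mm, x -20 to 440; window rails above them, up to 410 mm high. Base from x 70 mm, 110 mm high; before it, under the lip, free down to the table. Counterweights hidden in the rear posts
- sash (a joint): clear window, 325 mm wide, 200 tall, 5 thick: travel in m up its rails, 0 (right down) to 0.20 (top stop). The rails lean back 40 degrees from vertical: 100 mm of travel is 77 mm up and 64 mm along the polisher's +x. Counterweighted: 2 to 5 N along the rails moves it and it stays where it is left. It starts 0 to 35 mm up
- lip_root (a point): blue lip at the window's foot, 270 mm long, 8 thick, standing out 30 mm square to the window, towards the robot and up (outer edge 19 mm above the root). This point: middle of its underside at the window's mid plane, 120 mm above the table at joint 0. z up along the rails (the way to push), y along the lip, x square to the window, inward and down. No glass below the lip
- lip_edge (a point): middle of the lower outer edge of the lip, 30 mm out from the window; axes as lip_root. A blue strip 4 mm thick covers the lip's whole top face; pressing it and the underside at once is pinching
- pointer (a point): orange pointer block (24 x 22 x 12 mm) at the left (+y) end of the lip, beside the rail: middle of its outer face; axes as lip_root
- mark (a point): green clip (28 x 34 x 12 mm) held by stiff friction on the left (+y) rail, just beside the pointer's path: inner end of the middle line of its outer face; axes as lip_root. Level means that the pointer and this point agree along z; the clip is set 55 to 160 mm up the rails from the pointer's start
- stop (a joint): red stop button in a black collar, on top of the blue control box (100 x 100 mm, 55 mm high): how far it is pressed in m, straight down, 0 to 0.006 (fully in, about 5 N); it springs back. The box stands on the left or on the right of the polisher
- stop_top (a point): centre of the red button's top face, 34 mm across, 73 mm above the table when out
- tray: white specimen tray, 110 x 100 x 25 mm, heavy, on the other side of the polisher from the control box; origin under its middle
- mount_red: red resin specimen in the tray, 30 mm across, 22 mm high; origin under its middle. Leave alone
- mount_black: black resin specimen in the tray, 30 mm across, 22 mm high; origin under its middle. Leave alone
- mount_blue: blue resin specimen on the table before the polisher, 30 mm across, 22 mm high; origin under its middle. Leave alone
- holder: round steel specimen holder lying before the polisher, 90 mm across, 34 mm high over its stub; origin under its middle. Leave alone
- wash_bottle: white bottle with a red cap, 60 mm across, 170 mm high, beside the polisher; origin under its middle. Leave alone
- slurry_bottle: white bottle with a blue cap, 60 mm across, 160 mm high, beside the polisher; origin under its middle. Leave alone
- paste_jar: amber jar with a black lid, 56 mm across, 50 mm high, before the polisher; origin under its middle. Leave alone

How it is judged:
On the way, in this order (a step that is already met when the one before it is completed fails the run):
1. the stop button is pressed in by at least 4.5 of its 6 mm while the window is still down (value of joint stop above 0.0045 m and z of pointer in the frame of mark below -0.05 m), for 0.05 s.
2. the fingers push beneath the lip, with the pointer still 15 mm or more below the clip (z of pointer in the frame of mark below -0.015 m and contact force between the fingers and sash_c2 above 0.5 N), for 0.05 s.
3. the pointer comes level with the green clip (within 10 mm) (z of pointer in the frame of mark between -0.01 and 0.01 m), for 0.2 s.
At the end, for the whole second after the job is handed in: The window rests with its pointer within 10 mm of the green clip along the rails, the stop button has sprung back, the clip is within 6 mm and every loose thing within 20 mm of where it was (all of step 3 and velocity of joint sash between -0.005 and 0.005 m/s and value of joint stop below 0.002 m and distance of mark from where it was at the start of the episode below 0.006 m and distance of each of mount_red, mount_black, mount_blue, holder, wash_bottle, slurry_bottle, paste_jar from where it was at the start of the episode below 0.02 m); the robot touches nothing.
It fails at once if the lip is pinched (its underside and its top are pressed at once) (contact force between the fingers and sash_c2 above 0.5 N and contact force between the fingers and sash_c3 above 0.5 N).
It fails at once if the window is flung (faster than 0.4 m/s) (velocity of joint sash above 0.4 m/s).
It fails at once if the window is rammed more than 30 mm past the clip (z of pointer in the frame of mark above 0.03 m).
It fails at once if the green clip is shifted by more than 6 mm (distance of mark from where it was at the start of the episode above 0.006 m).
It fails at once if a specimen, bottle, jar or the holder is lifted, carried or moved more than 20 mm (distance of any of mount_red, mount_black, mount_blue, holder, wash_bottle, slurry_bottle, paste_jar from where it was at the start of the episode above 0.02 m).
It also fails if it takes over 51 s, if anything falls off the work surface, if the arm or the gripper's body presses on something with over 40 N, if the wrist force passes 120 N, or if a joint passes its speed limit or range.

### The arm

A 7-joint arm with a two-finger parallel gripper is mounted at the origin on the work surface. World frame = base frame: x ahead of the robot, y to its left, z up, the work surface at z = 0. Lengths are in m, angles in rad, forces in N, time in s.
With the tool pointing down it reaches from about 0.4 to 0.85 m from the base axis. Payload 10.4 kg.
Tool frame: the origin (TCP) lies between the finger pads; the fingertips stand 22 mm ahead of it and the grasp point (between the pads) lies 3 mm ahead of it; z points along the fingers, y is the direction in which the jaws open and shut (so a half turn about z gives the same grasp; the last joint's range is limited). The gripper opens to 85 mm and grips with 20 to 120 N. Pads are 22 mm wide; open, the fingers measure 114 mm over their backs; the gripper's body (76 mm by 85 mm) begins 54 mm behind the grasp point. The pads swing forward as they close: fully open they stand 13 mm farther back than shut.
Start: joints at [-1.31, 0.332, -0.065, 1.46, 0.022, 1.35, -0.088], TCP at [0.175, 0.6, 0.253] pointing down, gripper open.
Joint ranges: [-2.6, 2.6], [-0.5, 2.12], [-1.47, 1.34], [0.16, 2.42], [-1.27, 4.41], [0.06, 2.06], [-2.6, 2.6]. Speed limits (rad/s): [2.22, 2.22, 2.79, 2.79, 3.14, 3.14, 3.14].

### API

Orientations are given as a unit quaternion [w, x, y, z].
In Python, from rig import r gives the robot as it stands.
- The arm moves only by the shell command python3 -m handwheel 'ROWS'. ROWS is JSON, a list of rows, each an object of numbers: "dx", "dy", "dz": the shift along the tool's x, y, z in m; "rx", "ry", "rz": the turn, a rotation vector about the tool's x, y, z in rad; "hand": the gripper command: -1 is shut, 1 is fully open, values between are in proportion. A call has exactly 10 rows; each row is the pose to reach, as a shift and turn from the pose commanded when the call began, along the tool's axes at that moment; what a row does not reach only later rows make up. A row lasts 1/10 s, in which the tool goes at most 50 mm and 8.59 degrees, less where a joint would pass 70% of its speed; a pose out of reach is approached as far as the arm can. A call with a gripper value outside its range is refused whole. The fingers move at their own pace and stop on an object; the grip force is fixed at half the most. Time passes only in rows, so rows that repeat a pose let the fingers close, or fill a call up. It gives the time, the measured TCP pose, the force and the opening at its end, in the units of the state.
- r.state(): the state, without advancing time (a new reading comes with each control period).
- r.camera(name): name is "scene" or "top" or "wrist"; returns the picture (384x512x3 uint8, red, green, blue); there is no depth.
- r.camera_info(name): a dict with "vertical_fov" (degrees; the focal length in pixels is half the picture's height over the tangent of half this angle, whatever the lens; pixels are square), "cx", "cy" (the principal point, pixels), "R" (3x3) and "t" (3): a world point X has camera coordinates R X + t; the wrist camera has in their place "hand_eye" (4x4, takes a point from camera to tool coordinates, whose origin is the TCP and whose axes are the flange's). Camera axes: x right, y down, z forward; pixel columns grow to the right and rows downward; lengths in m; the calibration is good to about 2 mm. A picture is of the moment at which its call begins: read the wrist's pose just before it. camera_info takes no time and is no camera call.
- r.finish_job(): hands the job in, once; it reports no verdict.
The state is a dict: "time": time; "joint_positions": joint angles; "dq": joint speeds; "effort": joint torques, N m; "position": TCP position; "ee_rot": TCP orientation; "contact_force": force on the tool from outside, world axes, zero at the start; "torque": the same for the moment, N m; "width": finger opening in m.
Only numpy, scipy, OpenCV 4.12 (cv2) and the standard library are available. Lean on these libraries where they do the work, as an engineer would, in place of code of your own. Each camera call takes 0.05 s, during which the arm holds its last target.

## Working session

There is one attempt and no reset: what is moved stays moved. The work goes in short steps, Python scripts to look and compute and a shell command to move; the robot and the scene stay as the last step left them, time stands still between calls to the robot, and variables do not carry over. Pictures are saved under pics/ and viewed, and the job is handed in when it is done.

```bash
ls; mkdir -p pics
python3 - <<'E'
from rig import r
import cv2,json
print(r.state())
for n in ("scene","top","wrist"):
    im=r.camera(n); cv2.imwrite(f"pics/{n}0.png",im[:,:,::-1]); i=r.camera_info(n)
    print(n,i)
E
```

```text
pics
{'time': 0.0, 'joint_positions': array([-1.30958998,  0.33286568, -0.0646805 ,  1.46095717,  0.02160126,
        1.34987053, -0.08852182]), 'dq': array([ 0.00055278,  0.00148601,  0.00041014,  0.00166642,  0.00069244,
       -0.00160948, -0.00046905]), 'effort': array([-7.00691962e-04, -6.25449300e+01,  4.88092471e-02, -3.91617250e+01,
        1.62168016e-02,  9.84261394e-03, -3.56447185e-05]), 'position': array([0.17492662, 0.59966561, 0.25251215]), 'ee_rot': array([-6.33724994e-05,  1.41436610e-01,  9.89947065e-01, -6.99810547e-04]), 'contact_force': array([-0.26874903,  0.38830367,  0.3940032 ]), 'torque': array([-0.04140772, -0.00227631, -0.01468764]), 'width': 0.08538891471265321}
scene {'vertical_fov': 55.414799720983225, 'cx': 250.90720158008128, 'cy': 186.4830230700942, 'R': array([[ 0.86584465,  0.50028411,  0.00537164],
       [ 0.36727825, -0.62828674, -0.68582976],
       [-0.33973481,  0.59579491, -0.72774218]]), 't': array([-0.5144748 , -0.13511707,  1.10915915])}
top {'vertical_fov': 45.2070388860923, 'cx': 253.18088409197594, 'cy': 196.06940501582494, 'R': array([[ 0.01332664, -0.99980025, -0.0148949 ],
       [-0.98322009, -0.01039233, -0.182127  ],
       [ 0.18193583,  0.0170721 , -0.98316219]]), 't': array([0.01118233, 0.61590575, 1.05798565])}
wrist {'vertical_fov': 67.08721864946826, 'cx': 257.65061493085256, 'cy': 193.98061462761666, 'hand_eye': array([[ 1.53838860e-03, -9.65989354e-01, -2.58577265e-01,
         6.52996436e-02],
       [ 9.99998749e-01,  1.58102099e-03,  4.30711871e-05,
         4.25307402e-04],
       [ 3.67209776e-04, -2.58577008e-01,  9.65990578e-01,
        -1.20270841e-01],
       [ 0.00000000e+00,  0.00000000e+00,  0.00000000e+00,
         1.00000000e+00]])}
```

View pics/scene0.png

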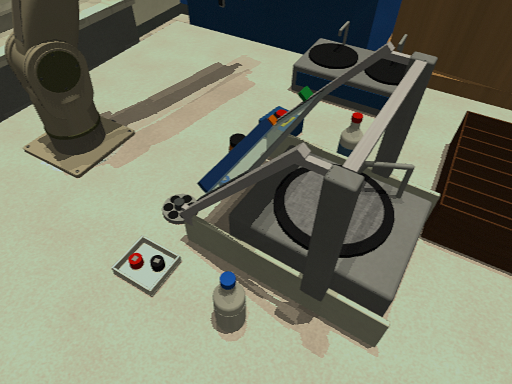

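View pics/top0.png

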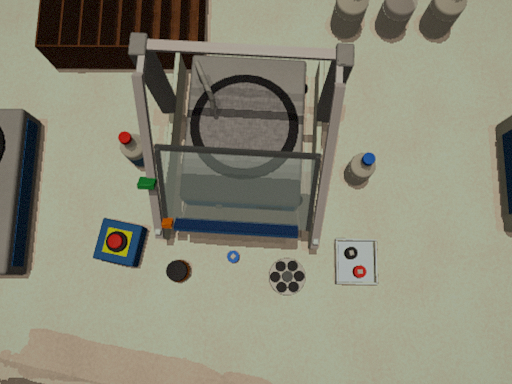

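View pics/wrist0.png

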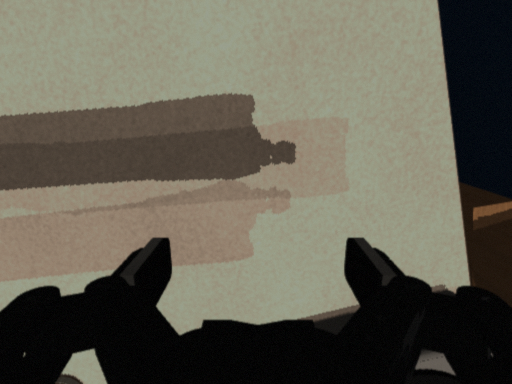

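Scene view: lip from (200,185) to (300,115), green clip at about (306,93), and blue bottle (228,300). Top view: button (116,242), pointer (168,224), clip (147,183), lip from (170,227) to (298,231), jar (178,271), blue specimen (233,257), holder (287,276). I'll zoom in.

Run:
```python
import cv2,numpy as np
a=cv2.imread("pics/top0.png")[120:300,85:345]; cv2.imwrite("pics/topz.png",cv2.resize(a,None,fx=3,fy=3,interpolation=cv2.INTER_CUBIC))
a=cv2.imread("pics/scene0.png")[20:230,180:450]; cv2.imwrite("pics/scenez.png",cv2.resize(a,None,fx=2.8,fy=2.8,interpolation=cv2.INTER_CUBIC))
```

```text
(no output)
```

View pics/topz.png

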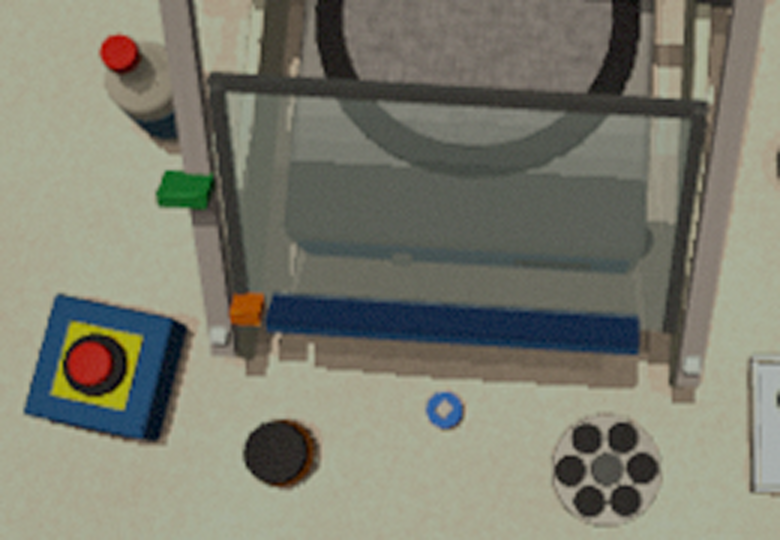

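View pics/scenez.png

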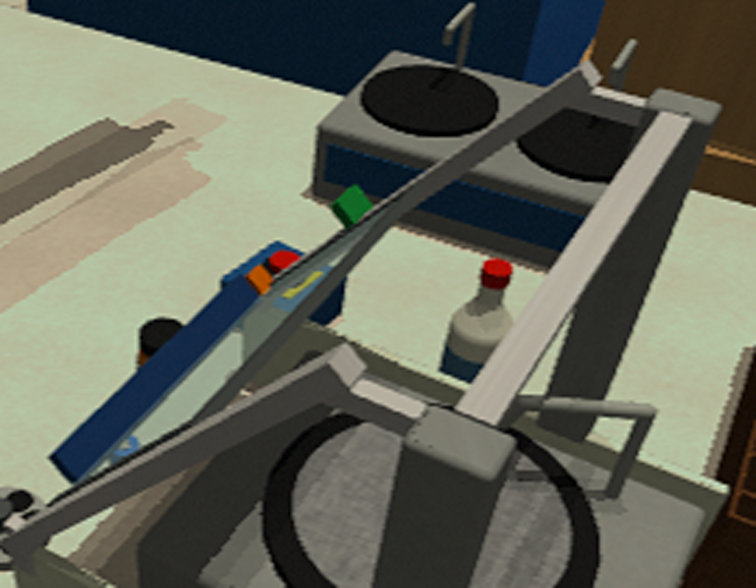

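```bash
cat > h.py <<'E'
import numpy as np,cv2
from scipy.optimize import least_squares
from rig import r
def cam(n,st=None):
    i=r.camera_info(n); f=192/np.tan(np.radians(i["vertical_fov"])/2)
    K=np.array([[f,0,i["cx"]],[0,f,i["cy"]],[0,0,1]])
    if n=="wrist":
        st=st or r.state(); T=np.eye(4); w,x,y,z=st["ee_rot"]
        from scipy.spatial.transform import Rotation as Ro
        T[:3,:3]=Ro.from_quat([x,y,z,w]).as_matrix(); T[:3,3]=st["position"]
        W=np.linalg.inv(T@i["hand_eye"]); return K,W[:3,:3],W[:3,3]
    return K,np.array(i["R"]),np.array(i["t"])
def proj(c,X):
    K,R,t=c; p=K@(R@np.asarray(X)+t); return p[:2]/p[2]
def ray(c,uv):
    K,R,t=c; d=R.T@np.linalg.solve(K,[uv[0],uv[1],1]); return -R.T@t,d/np.linalg.norm(d)
def onplane(c,uv,z):
    o,d=ray(c,uv); return o+d*(z-o[2])/d[2]
def tri(cs,uvs):
    A=np.zeros((3,3));b=np.zeros(3)
    for c,uv in zip(cs,uvs):
        o,d=ray(c,uv);P=np.eye(3)-np.outer(d,d);A+=P;b+=P@o
    X=np.linalg.solve(A,b); return X,[np.round(proj(c,X)-uv,1) for c,uv in zip(cs,uvs)]
s,co=np.sin(np.radians(40)),np.cos(np.radians(40))
RL=np.array([[co,0,s],[0,1,0],[-s,0,co]])  # lip axes in polisher frame (cols)
def lip(p,X):  # p=px,py,yaw,q
    v=np.array([0,0,.12])+RL@(np.array(X)+[0,0,p[3]])
    c,n=np.cos(p[2]),np.sin(p[2]); return np.array([c*v[0]-n*v[1]+p[0],n*v[0]+c*v[1]+p[1],v[2]])
def pol(p,v):
    c,n=np.cos(p[2]),np.sin(p[2]); return np.array([c*v[0]-n*v[1]+p[0],n*v[0]+c*v[1]+p[1],v[2]])
E
python3 - <<'E'
from h import *
T,S=cam("top"),cam("scene")
def mask(n,f):
    im=cv2.imread(f"pics/{n}0.png"); hsv=cv2.cvtColor(im,cv2.COLOR_BGR2HSV); m=f(hsv).astype(np.uint8)
    k,l,st,c=cv2.connectedComponentsWithStats(m)
    return [(tuple(np.round(c[i],1)),st[i].tolist()) for i in range(1,k) if st[i,4]>25]
H=lambda lo,hi:(lambda h:(h[...,0]>=lo)&(h[...,0]<=hi)&(h[...,1]>150)&(h[...,2]>70))
for n in("top","scene"):
    print(n,"green",mask(n,H(50,75)),"orange",mask(n,H(8,16)),"red",mask(n,lambda h:((h[...,0]<6)|(h[...,0]>174))&(h[...,1]>170)&(h[...,2]>90)))
z=lambda x,y:(85+x/3,120+y/3)
y=lambda x,y:(180+x/2.8,20+y/2.8)
obs=[(T,z(268,331),(-.03,.135,.01)),(T,z(638,353),(-.03,-.135,.01)),(T,z(272,295),(-.003,.135,.01)),(T,z(640,318),(-.003,-.135,.01)),
(S,y(53,458),(-.03,-.135,.01))]
f=lambda p:np.concatenate([proj(c,lip(p,X))-uv for c,uv,X in obs])
q=least_squares(f,[.6,0,0,.02]);print(q.x,np.round(q.fun,1))
p=q.x
print("panel top fronts",[proj(T,pol(p,(-.02,y,.1))) for y in(-.178,.178)], "post/rear",[proj(T,pol(p,(.44,y,.1))) for y in(-.178,.178)],[proj(S,pol(p,(.44,y,.1))) for y in(-.178,.178)])
for n,zz,uv in(("jar",.05,z(279,453)),("mblue",.022,z(445,411)),("holder",.034,z(606,469)),("button",.073,z(90,364)),("wash",.17,z(120,54)),("slurry",.16,(368,159))):
    print(n,onplane(T,uv,zz))
E
```

```text
top green [((np.float64(145.9), np.float64(183.0)), [138, 177, 18, 13, 172])] orange [((np.float64(60.6), np.float64(22.8)), [58, 0, 6, 46, 70]), ((np.float64(79.6), np.float64(27.1)), [72, 0, 13, 47, 88]), ((np.float64(100.8), np.float64(28.1)), [94, 0, 21, 47, 94]), ((np.float64(118.7), np.float64(22.9)), [116, 0, 6, 47, 127]), ((np.float64(138.1), np.float64(15.5)), [135, 0, 7, 32, 131]), ((np.float64(156.7), np.float64(19.1)), [153, 0, 8, 39, 224]), ((np.float64(175.4), np.float64(19.0)), [171, 0, 10, 40, 304]), ((np.float64(193.9), np.float64(20.2)), [189, 0, 10, 41, 326]), ((np.float64(166.8), np.float64(222.8)), [162, 218, 11, 11, 110]), ((np.float64(185.9), np.float64(271.5)), [180, 261, 9, 21, 31])] red [((np.float64(124.1), np.float64(136.9)), [119, 132, 12, 11, 107]), ((np.float64(114.4), np.float64(240.6)), [108, 234, 14, 14, 162]), ((np.float64(358.9), np.float64(271.1)), [354, 266, 12, 11, 80])]
scene green [((np.float64(306.0), np.float64(92.0)), [299, 86, 14, 14, 100])] orange [((np.float64(272.6), np.float64(119.2)), [268, 115, 10, 10, 58]), ((np.float64(458.0), np.f
[... 411 characters left out ...]
2)), [353, 112, 10, 7, 52]), ((np.float64(134.9), np.float64(258.5)), [129, 253, 13, 12, 94])]
[ 0.52381363  0.05350035 -0.04685722  0.01532366] [-0.8 -1.8  0.4 -1.9  0.1  1.8 -0.5  1.2 -1.   0.3]
panel top fronts [array([314.64565879, 245.27656542]), array([159.06441637, 236.08543844])] post/rear [array([321.40358138,  57.51984832]), array([177.12679459,  50.4992183 ])] [array([391.41639232, 325.62225621]), array([441.12203274, 195.62294019])]
jar [0.43477274 0.19416693 0.05      ]
mblue [0.47072933 0.0654769  0.022     ]
holder [ 0.42591616 -0.064397    0.034     ]
button [0.5011535  0.34140828 0.073     ]
wash [0.72331954 0.30397832 0.17      ]
slurry [ 0.68273535 -0.23631613  0.16      ]
```

Run:
```python
from h import *
T,S=cam("top"),cam("scene")
p=np.array([.5238,.0535,-.0469,.0153])
def inv(X):
    v=np.array(X)-[p[0],p[1],0];c,n=np.cos(p[2]),np.sin(p[2]);v=np.array([c*v[0]+n*v[1],-n*v[0]+c*v[1],v[2]])
    return RL.T@(v-[0,0,.12])
for n,a,b in(("orange",(166.8,222.8),(272.6,119.2)),("green",(145.9,183),(306,92)),("button",(114.4,240.6),(280.7,112.2)),("wash",(124.1,136.9),(357.4,115.2))):
    X,e=tri((T,S),(a,b));print(n,X,e,inv(X))
```

```text
orange [0.53734644 0.20561494 0.15354722] [array([-0.3, -0.4]), array([-0.4,  0.1])] [-0.01666108  0.15258277  0.02981248]
green [0.60729792 0.23405823 0.24027139] [array([-0.3, -0.4]), array([-0.4,  0.1])] [-0.0199008   0.1842743   0.14030439]
button [0.50100064 0.33939716 0.08138942] [array([0.3, 0.5]), array([ 0.5, -0.1])] [-0.00289552  0.28451388 -0.05283216]
wash [0.72535318 0.30552329 0.1726799 ] [array([-0.1, -0.2]), array([-0.2,  0. ])] [0.11131569 0.26119554 0.16217368]
```

```bash
cat >> h.py <<'E'
from scipy.spatial.transform import Rotation as Ro
def goal(X,zdir=None,ydir=None):
    st=r.state();w,x,y,z=st["ee_rot"];R0=Ro.from_quat([x,y,z,w]).as_matrix()
    d=R0.T@(np.array(X)-st["position"]);rv=np.zeros(3)
    if zdir is not None:
        zz=np.array(zdir,float);zz/=np.linalg.norm(zz);yy=np.array(ydir,float);yy-=zz*(yy@zz);yy/=np.linalg.norm(yy)
        rv=Ro.from_matrix(R0.T@np.column_stack([np.cross(yy,zz),yy,zz])).as_rotvec()
    print("d",np.round(d,4),"rv",np.round(rv,4),"pos",np.round(st["position"],4),"F",np.round(st["contact_force"],1),"q",np.round(st["joint_positions"],2))
E
python3 -c "
from h import *
goal((.501,.340,.125),(0,0,-1),(.05,1,0))"
```

```text
d [-0.3858 -0.1579  0.1279] rv [-1.100e-03 -1.000e-04 -2.339e-01] pos [0.1749 0.5998 0.2527] F [ 0.2 -0.3  0.3] q [-1.31  0.33 -0.06  1.46  0.02  1.35 -0.09]
```

```bash
python3 -m handwheel '[{"dx":-0.03,"dy":-0.012,"dz":0,"hand":-1},{"dx":-0.07,"dy":-0.028,"dz":0.01,"rz":-0.05,"hand":-1},{"dx":-0.115,"dy":-0.047,"dz":0.02,"rz":-0.1,"hand":-1},{"dx":-0.16,"dy":-0.065,"dz":0.03,"rz":-0.15,"hand":-1},{"dx":-0.205,"dy":-0.084,"dz":0.04,"rz":-0.2,"hand":-1},{"dx":-0.25,"dy":-0.102,"dz":0.05,"rz":-0.234,"hand":-1},{"dx":-0.295,"dy":-0.121,"dz":0.06,"rz":-0.234,"hand":-1},{"dx":-0.335,"dy":-0.137,"dz":0.08,"rz":-0.234,"hand":-1},{"dx":-0.37,"dy":-0.151,"dz":0.09,"rz":-0.234,"hand":-1},{"dx":-0.386,"dy":-0.158,"dz":0.1,"rz":-0.234,"hand":-1}]'
python3 - <<'E'
from h import *
goal((.501,.340,.100),(0,0,-1),(.05,1,0))
st=r.state();im=r.camera("wrist");cv2.imwrite("pics/w1.png",im[:,:,::-1])
c=cam("wrist",st);print(proj(c,(.501,.34,.073)))
h=cv2.cvtColor(im,cv2.COLOR_RGB2HSV);m=(((h[...,0]<6)|(h[...,0]>174))&(h[...,1]>170)&(h[...,2]>90)).astype(np.uint8)
k,l,s_,ce=cv2.connectedComponentsWithStats(m)
for i in range(1,k):
  if s_[i,4]>100: print(s_[i],ce[i],onplane(c,ce[i],.073))
E
```

```text
d [-0.3858 -0.1579  0.1529] rv [-1.100e-03 -1.000e-04 -2.339e-01] pos [0.1749 0.5998 0.2527] F [ 0.2 -0.3  0.3] q [-1.31  0.33 -0.06  1.46  0.02  1.35 -0.09]
[144.48987093 448.88854957]$[0]: bad value
```

View pics/w1.png

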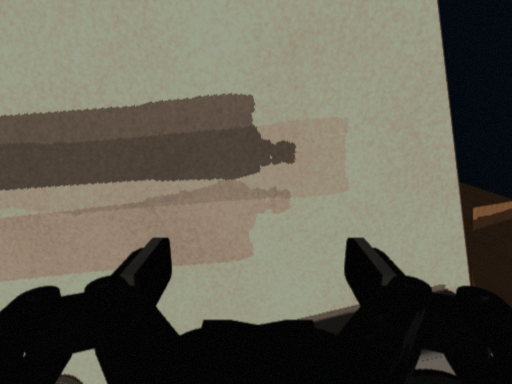

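The call was refused and the arm hasn't moved. Row 0 probably needs all seven values filled in, so I'll give the full set.

```bash
python3 -m handwheel '[{"dx":-0.03,"dy":-0.012,"dz":0.0,"rx":0,"ry":0,"rz":0,"hand":-1},{"dx":-0.07,"dy":-0.028,"dz":0.01,"rx":0,"ry":0,"rz":-0.05,"hand":-1},{"dx":-0.115,"dy":-0.047,"dz":0.02,"rx":0,"ry":0,"rz":-0.1,"hand":-1},{"dx":-0.16,"dy":-0.065,"dz":0.03,"rx":0,"ry":0,"rz":-0.15,"hand":-1},{"dx":-0.205,"dy":-0.084,"dz":0.04,"rx":0,"ry":0,"rz":-0.2,"hand":-1},{"dx":-0.25,"dy":-0.102,"dz":0.05,"rx":0,"ry":0,"rz":-0.234,"hand":-1},{"dx":-0.295,"dy":-0.121,"dz":0.06,"rx":0,"ry":0,"rz":-0.234,"hand":-1},{"dx":-0.335,"dy":-0.137,"dz":0.08,"rx":0,"ry":0,"rz":-0.234,"hand":-1},{"dx":-0.37,"dy":-0.151,"dz":0.09,"rx":0,"ry":0,"rz":-0.234,"hand":-1},{"dx":-0.386,"dy":-0.158,"dz":0.1,"rx":0,"ry":0,"rz":-0.234,"hand":-1}]'
python3 - <<'E'
from h import *
goal((.501,.340,.100),(0,0,-1),(.05,1,0))
st=r.state();im=r.camera("wrist");cv2.imwrite("pics/w1b.png",im[:,:,::-1])
c=cam("wrist",st);print(proj(c,(.501,.34,.073)))
h=cv2.cvtColor(im,cv2.COLOR_RGB2HSV);m=(((h[...,0]<6)|(h[...,0]>174))&(h[...,1]>170)&(h[...,2]>90)).astype(np.uint8)
k,l,s_,ce=cv2.connectedComponentsWithStats(m)
for i in range(1,k):
  if s_[i,4]>100: print(s_[i],ce[i],onplane(c,ce[i],.073))
E
```

```text
time: 1.2
position: [0.5042, 0.3365, 0.1525]
ee_rot: [0.0, 0.027, 1.0, -0.001]
contact_force: [-0.4, -0.2, 0.1]
width: -0.0
d [0.0035 0.0034 0.0525] rv [-0.0017  0.0007 -0.0045] pos [0.5042 0.3365 0.1525] F [-0.4 -0.2  0.1] q [-0.77  0.36  0.13  1.64 -0.05  1.14  0.89]
[261.89336014 205.04202037]
[250 186  39  25 702] [270.43589744 198.0014245 ] [0.49604843 0.346373   0.073     ]
```

View pics/w1b.png

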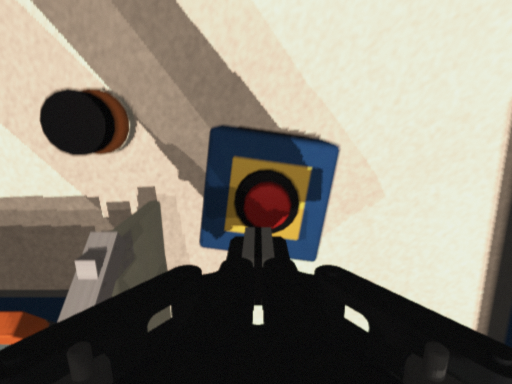

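Wrist view: the button is centred near (268,204), and the fingertips are just above and below it in line. The target is (0.501, 0.343).

```bash
python3 -m handwheel '[{"dx":0.003,"dy":0.006,"dz":0.02,"rx":0,"ry":0,"rz":0,"hand":-1},{"dx":0.003,"dy":0.006,"dz":0.04,"rx":0,"ry":0,"rz":0,"hand":-1},{"dx":0.003,"dy":0.006,"dz":0.052,"rx":0,"ry":0,"rz":0,"hand":-1},{"dx":0.003,"dy":0.006,"dz":0.056,"rx":0,"ry":0,"rz":0,"hand":-1},{"dx":0.003,"dy":0.006,"dz":0.059,"rx":0,"ry":0,"rz":0,"hand":-1},{"dx":0.003,"dy":0.006,"dz":0.061,"rx":0,"ry":0,"rz":0,"hand":-1},{"dx":0.003,"dy":0.006,"dz":0.063,"rx":0,"ry":0,"rz":0,"hand":-1},{"dx":0.003,"dy":0.006,"dz":0.064,"rx":0,"ry":0,"rz":0,"hand":-1},{"dx":0.003,"dy":0.006,"dz":0.064,"rx":0,"ry":0,"rz":0,"hand":-1},{"dx":0.003,"dy":0.006,"dz":0.064,"rx":0,"ry":0,"rz":0,"hand":-1}]'
python3 - <<'E'
from h import *
goal((.501,.343,.087),(0,0,-1),(.05,1,0))
im=r.camera("wrist");cv2.imwrite("pics/w2.png",im[:,:,::-1])
E
```

```text
time: 2.25
position: [0.4987, 0.3468, 0.0928]
ee_rot: [0.0, 0.025, 1.0, 0.001]
contact_force: [-13.1, -7.6, 28.9]
width: -0.0
d [-0.0025 -0.0037  0.0058] rv [0.0015 0.0005 0.0001] pos [0.4987 0.3468 0.0928] F [-13.1  -7.6  28.9] q [-0.78  0.43  0.12  1.69 -0.06  1.02  0.88]
```

View pics/w2.png

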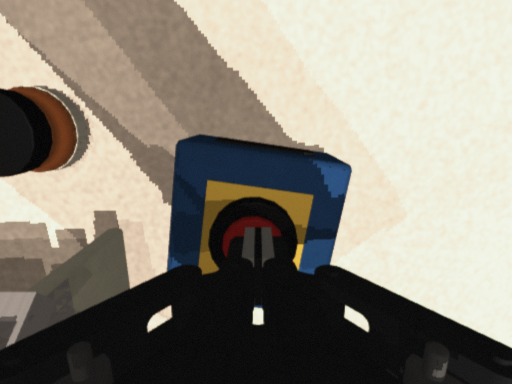

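Run:
```python
from h import *
st=r.state();c=cam("wrist",st)
print(st["position"],st["contact_force"])
for z in(.067,.070,.073):print(onplane(c,(253,240),z), onplane(c,(258,250),z))
print(proj(c,st["position"]+[0,0,-.022]))
im=cv2.imread("pics/w2.png")[180:290,180:330];cv2.imwrite("pics/w2z.png",cv2.resize(im,None,fx=5,fy=5,interpolation=cv2.INTER_CUBIC))
im=r.camera("scene");cv2.imwrite("pics/s2.png",cv2.resize(im[60:160,200:340,::-1],None,fx=5,fy=5,interpolation=cv2.INTER_CUBIC))
```

```text
[0.4987109  0.34676271 0.09274799] [-12.13532868  -8.03053027  27.53641185]
[0.49846158 0.34471874 0.067     ] [0.50454049 0.34715528 0.067     ]
[0.4971275 0.3448315 0.07     ] [0.50308149 0.34721798 0.07      ]
[0.49579341 0.34494427 0.073     ] [0.50162248 0.34728067 0.073     ]
[256.75605261 243.1602627 ]
```

View pics/w2z.png

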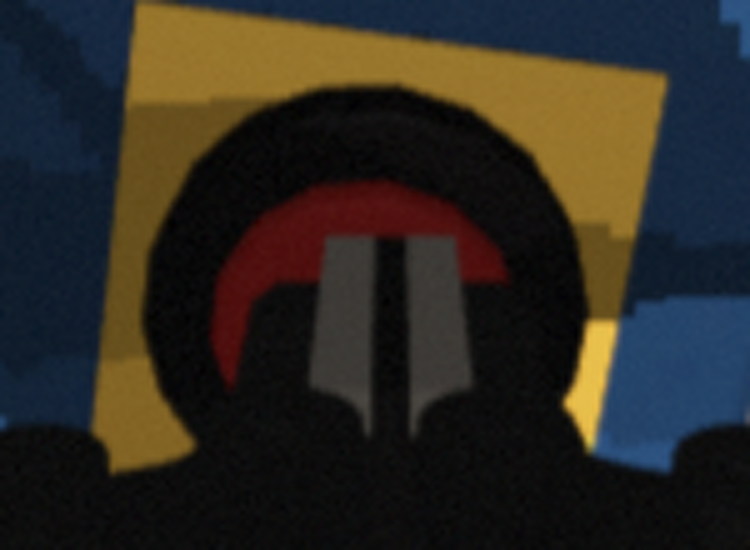

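View pics/s2.png

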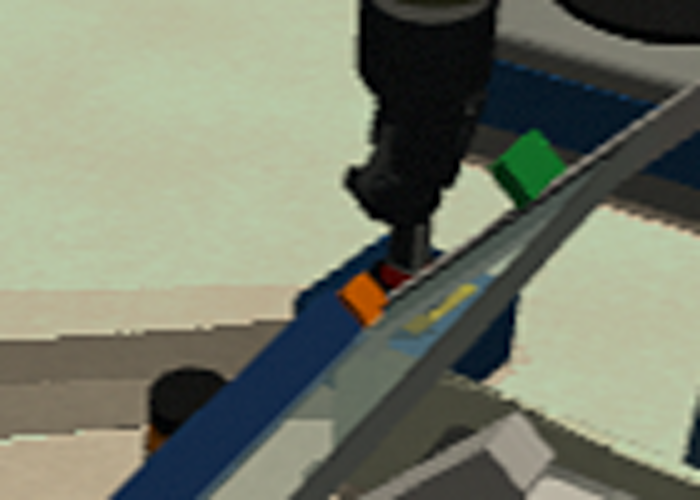

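```bash
python3 -m handwheel '[{"dx":0,"dy":0,"dz":-0.005,"rx":0,"ry":0,"rz":0,"hand":-1},{"dx":0,"dy":0,"dz":-0.01,"rx":0,"ry":0,"rz":0,"hand":-1},{"dx":-0.002,"dy":-0.003,"dz":-0.01,"rx":0,"ry":0,"rz":0,"hand":-1},{"dx":-0.002,"dy":-0.003,"dz":-0.008,"rx":0,"ry":0,"rz":0,"hand":-1},{"dx":-0.002,"dy":-0.003,"dz":-0.007,"rx":0,"ry":0,"rz":0,"hand":-1},{"dx":-0.002,"dy":-0.003,"dz":-0.007,"rx":0,"ry":0,"rz":0,"hand":-1},{"dx":-0.002,"dy":-0.003,"dz":-0.007,"rx":0,"ry":0,"rz":0,"hand":-1},{"dx":-0.002,"dy":-0.003,"dz":-0.007,"rx":0,"ry":0,"rz":0,"hand":-1},{"dx":-0.002,"dy":-0.003,"dz":-0.007,"rx":0,"ry":0,"rz":0,"hand":-1},{"dx":-0.002,"dy":-0.003,"dz":-0.007,"rx":0,"ry":0,"rz":0,"hand":-1}]'
python3 - <<'E'
from h import *
goal((.501,.343,.087))
E
```

```text
time: 3.35
position: [0.5005, 0.3433, 0.0963]
ee_rot: [0.0, 0.025, 1.0, -0.0]
contact_force: [1.9, -1.3, 3.0]
width: 0.0
d [-0.0005 -0.0002  0.0093] rv [0. 0. 0.] pos [0.5005 0.3433 0.0963] F [ 1.9 -1.3  3. ] q [-0.77  0.42  0.12  1.69 -0.06  1.03  0.89]
```

```bash
python3 -m handwheel '[{"dx":0,"dy":0,"dz":0.001,"rx":0,"ry":0,"rz":0,"hand":-1},{"dx":0,"dy":0,"dz":0.002,"rx":0,"ry":0,"rz":0,"hand":-1},{"dx":0,"dy":0,"dz":0.003,"rx":0,"ry":0,"rz":0,"hand":-1},{"dx":0,"dy":0,"dz":0.004,"rx":0,"ry":0,"rz":0,"hand":-1},{"dx":0,"dy":0,"dz":0.005,"rx":0,"ry":0,"rz":0,"hand":-1},{"dx":0,"dy":0,"dz":0.006,"rx":0,"ry":0,"rz":0,"hand":-1},{"dx":0,"dy":0,"dz":0.007,"rx":0,"ry":0,"rz":0,"hand":-1},{"dx":0,"dy":0,"dz":0.008,"rx":0,"ry":0,"rz":0,"hand":-1},{"dx":0,"dy":0,"dz":0.008,"rx":0,"ry":0,"rz":0,"hand":-1},{"dx":0,"dy":0,"dz":0.008,"rx":0,"ry":0,"rz":0,"hand":-1}]'
python3 - <<'E'
from h import *
goal((.501,.343,.087))
im=r.camera("wrist");cv2.imwrite("pics/w3z.png",cv2.resize(im[180:290,180:330,::-1],None,fx=5,fy=5,interpolation=cv2.INTER_CUBIC))
E
```

```text
time: 4.35
position: [0.5007, 0.3435, 0.0925]
ee_rot: [0.0, 0.025, 1.0, 0.001]
contact_force: [-13.2, -11.7, 42.9]
width: 0.0
d [-0.0003 -0.0005  0.0055] rv [0. 0. 0.] pos [0.5007 0.3435 0.0925] F [-13.2 -11.7  42.9] q [-0.77  0.43  0.12  1.69 -0.06  1.02  0.89]
```

View pics/w3z.png

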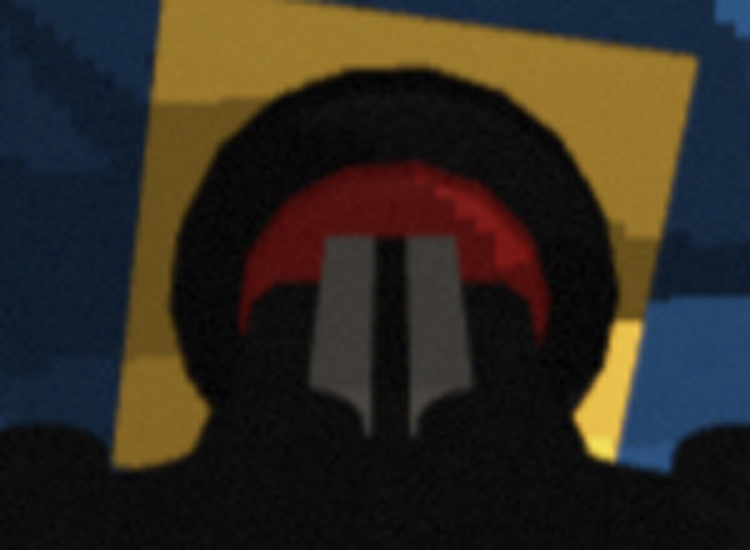

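```bash
python3 -m handwheel '[{"dx":0,"dy":0,"dz":-0.004,"rx":0,"ry":0,"rz":0,"hand":-1},{"dx":0,"dy":0,"dz":-0.008,"rx":0,"ry":0,"rz":0,"hand":-1},{"dx":0.0025,"dy":0,"dz":-0.012,"rx":0,"ry":0,"rz":0,"hand":-1},{"dx":0.0025,"dy":0,"dz":-0.012,"rx":0,"ry":0,"rz":0,"hand":-1},{"dx":0.0025,"dy":0,"dz":-0.0105,"rx":0,"ry":0,"rz":0,"hand":-1},{"dx":0.0025,"dy":0,"dz":-0.0105,"rx":0,"ry":0,"rz":0,"hand":-1},{"dx":0.0025,"dy":0,"dz":-0.0105,"rx":0,"ry":0,"rz":0,"hand":-1},{"dx":0.0025,"dy":0,"dz":-0.0105,"rx":0,"ry":0,"rz":0,"hand":-1},{"dx":0.0025,"dy":0,"dz":-0.0105,"rx":0,"ry":0,"rz":0,"hand":-1},{"dx":0.0025,"dy":0,"dz":-0.0105,"rx":0,"ry":0,"rz":0,"hand":-1}]'
python3 - <<'E'
from h import *
goal((.501,.343,.087))
E
```

```text
time: 5.4
position: [0.498, 0.3434, 0.0988]
ee_rot: [-0.0, 0.025, 1.0, 0.0]
contact_force: [-1.2, 0.7, 1.3]
width: -0.0
d [-0.0031 -0.0003  0.0118] rv [0. 0. 0.] pos [0.498  0.3434 0.0988] F [-1.2  0.7  1.3] q [-0.78  0.42  0.12  1.69 -0.06  1.04  0.88]
```

The spring takes up about 6 mm of travel, from 0.099 to the hard stop at 0.0925, so the button bottomed out. I'll press once more, better centred, then lift clear.

```bash
python3 -m handwheel '[{"dx":0,"dy":0,"dz":0.003,"rx":0,"ry":0,"rz":0,"hand":-1},{"dx":0,"dy":0,"dz":0.006,"rx":0,"ry":0,"rz":0,"hand":-1},{"dx":0,"dy":0,"dz":0.009,"rx":0,"ry":0,"rz":0,"hand":-1},{"dx":0,"dy":0,"dz":0.01,"rx":0,"ry":0,"rz":0,"hand":-1},{"dx":0,"dy":0,"dz":0.01,"rx":0,"ry":0,"rz":0,"hand":-1},{"dx":0,"dy":0,"dz":0,"rx":0,"ry":0,"rz":0,"hand":-1},{"dx":0,"dy":0,"dz":-0.02,"rx":0,"ry":0,"rz":0,"hand":-1},{"dx":0.02,"dy":0,"dz":-0.06,"rx":0,"ry":0,"rz":0,"hand":-1},{"dx":0.05,"dy":-0.03,"dz":-0.1,"rx":0,"ry":0,"rz":0,"hand":-1},{"dx":0.08,"dy":-0.06,"dz":-0.13,"rx":0,"ry":0,"rz":0,"hand":-1}]'
python3 - <<'E'
from h import *
goal((.40,.17,.26),(.77,-.04,-.64),(.047,1,0))
E
```

```text
time: 6.4
position: [0.4207, 0.2927, 0.2238]
ee_rot: [0.0, 0.025, 1.0, 0.0]
contact_force: [0.6, -0.2, 0.8]
width: -0.0002
d [ 0.0146 -0.1236 -0.0363] rv [ 2.800e-03 -8.772e-01 -5.000e-04] pos [0.4207 0.2927 0.2238] F [ 0.6 -0.2  0.8] q [-0.81  0.1   0.12  1.8  -0.01  1.24  0.84]
```

```bash
python3 - <<'E'
from h import *
goal((.44,.14,.24),(.77,-.04,-.64),(.047,1,0))
E
python3 -m handwheel '[{"dx":0,"dy":-0.02,"dz":-0.01,"rx":0,"ry":-0.05,"rz":0,"hand":-1},{"dx":-0.005,"dy":-0.04,"dz":-0.02,"rx":0,"ry":-0.15,"rz":0,"hand":-1},{"dx":-0.01,"dy":-0.06,"dz":-0.02,"rx":0,"ry":-0.25,"rz":0,"hand":-1},{"dx":-0.01,"dy":-0.08,"dz":-0.02,"rx":0,"ry":-0.35,"rz":0,"hand":-1},{"dx":-0.01,"dy":-0.1,"dz":-0.02,"rx":0,"ry":-0.45,"rz":0,"hand":-1},{"dx":-0.015,"dy":-0.12,"dz":-0.02,"rx":0,"ry":-0.55,"rz":0,"hand":-1},{"dx":-0.02,"dy":-0.14,"dz":-0.02,"rx":0,"ry":-0.65,"rz":0,"hand":-1},{"dx":-0.02,"dy":-0.153,"dz":-0.02,"rx":0,"ry":-0.75,"rz":0,"hand":-1},{"dx":-0.02,"dy":-0.153,"dz":-0.02,"rx":0,"ry":-0.877,"rz":0,"hand":-1},{"dx":-0.02,"dy":-0.153,"dz":-0.02,"rx":0,"ry":-0.877,"rz":0,"hand":-1}]'
python3 - <<'E'
from h import *
goal((.44,.14,.24),(.77,-.04,-.64),(.047,1,0))
im=r.camera("wrist");cv2.imwrite("pics/w4.png",im[:,:,::-1])
E
```

```text
d [-0.0268 -0.1516 -0.0163] rv [ 2.800e-03 -8.772e-01 -5.000e-04] pos [0.4207 0.2927 0.2238] F [ 0.6 -0.2  0.8] q [-0.81  0.1   0.12  1.8  -0.01  1.24  0.84]
time: 7.4
position: [0.4355, 0.1437, 0.2551]
ee_rot: [0.396, 0.025, 0.918, -0.002]
contact_force: [-0.8, -0.0, 0.8]
width: 0.0001
d [ 0.0078 -0.0037  0.0138] rv [ 0.0136 -0.0648 -0.0121] pos [0.4355 0.1437 0.2551] F [-0.8 -0.   0.8] q [-0.37 -0.47 -0.35  2.41  0.65  0.65  0.37]
```

View pics/w4.png

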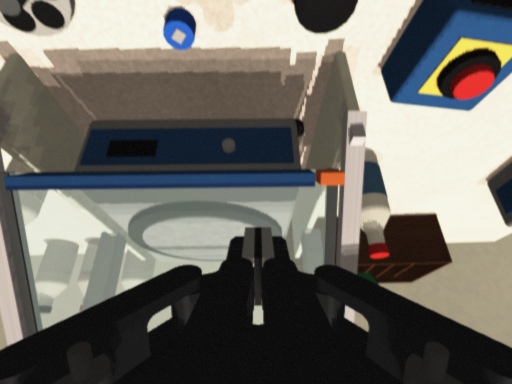

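Run:
```python
from h import *
c=cam("wrist");p=np.array([.5238,.0535,-.0469,.0153])
for q in(.0153,.022):
    p[3]=q
    for n,X in(("outlow",(-.03,.135,0)),("outtop",(-.03,.135,.012)),("intop",(-.003,.135,.012)),("outlowR",(-.03,-.135,0)),("intopR",(-.003,-.135,.012))):
        print(q,n,proj(c,lip(p,X)),lip(p,X))
im=cv2.imread("pics/w4.png");cv2.imwrite("pics/w4z.png",cv2.resize(im[150:210,270:360],None,fx=8,fy=8,interpolation=cv2.INTER_CUBIC))
```

```text
0.0153 outlow [313.74373358 167.36732809] [0.51699695 0.18896791 0.15100411]
0.0153 outtop [313.39296307 181.00698833] [0.52470192 0.18860628 0.16019664]
0.0153 intop [307.95263773 176.58817193] [0.54536238 0.18763659 0.14284138]
0.0153 outlowR [  2.17068945 171.82924185] [ 0.50433859 -0.0807352   0.15100411]
0.0153 intopR [ 28.52860655 180.62408775] [ 0.53270402 -0.08206651  0.14284138]
0.022 outlow [313.54705618 175.01510015] [0.52129889 0.188766   0.15613661]
0.022 outtop [313.20001871 188.50960213] [0.52900386 0.18840437 0.16532914]
0.022 intop [307.80396172 183.40866466] [0.54966432 0.18743468 0.14797387]
0.022 outlowR [  3.65047876 179.48492222] [ 0.50864054 -0.08093711  0.15613661]
0.022 intopR [ 29.72902911 187.45063496] [ 0.53700596 -0.08226842  0.14797387]
```

View pics/w4z.png

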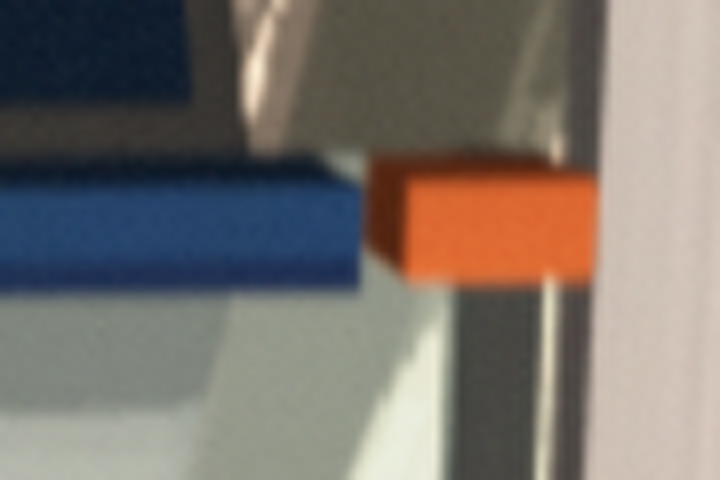

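Run:
```python
from h import *
T,S,W=cam("top"),cam("scene"),cam("wrist")
z=lambda x,y:(85+x/3,120+y/3)
y=lambda x,y:(180+x/2.8,20+y/2.8)
obs=[(T,z(268,331),(-.03,.135,.012)),(T,z(638,353),(-.03,-.135,.012)),
(S,y(53,458),(-.03,-.135,.012)),(W,(315,172.5),(-.03,.135,0)),(W,(315,186.3),(-.03,.135,.012))]
f=lambda p:np.concatenate([proj(c,lip(p,X))-uv for c,uv,X in obs])
q=least_squares(f,[.52,.05,-.05,.02]);print(q.x,np.round(q.fun,1))
p=q.x
for yy in(.135,.08,.05,0,-.135):print(yy,lip(p,(-.03,yy,0)),lip(p,(0,yy,0)))
# pointer & clip from top view assuming outer-face plane
for n,X in(("ptr",(-.025,.151,.006)),):print(n,proj(T,lip(p,X)),proj(S,lip(p,X)),proj(W,lip(p,X)))
```

```text
[ 0.51591868  0.05364779 -0.04056041  0.02400237] [-1.5 -1.4  0.8 -2.1 -1.5 -2.3 -0.1 -0.6 -0.4 -0.5]
0.135 [0.51384614 0.18884303 0.15767051] [0.53680857 0.18791115 0.13838688]
0.08 [0.51161593 0.13388826 0.15767051] [0.53457836 0.13295638 0.13838688]
0.05 [0.51039945 0.10391293 0.15767051] [0.53336188 0.10298106 0.13838688]
0 [0.50837199 0.05395406 0.15767051] [0.53133442 0.05302218 0.13838688]
-0.135 [ 0.50289783 -0.08093491  0.15767051] [ 0.52586026 -0.08186679  0.13838688]
ptr [166.16472918 228.99307038] [266.81930849 115.96064231] [331.99489978 177.68414847]
```

Run:
```python
from h import *
goal((.45,.13,.175),(.71,-.03,-.70),(.041,1,0))
```

```text
d [ 0.0485 -0.0126  0.0654] rv [ 0.0034  0.0222 -0.0184] pos [0.4362 0.1421 0.2554] F [-0.6  1.7  0.8] q [-0.35 -0.47 -0.36  2.41  0.64  0.65  0.37]
```

```bash
python3 -m handwheel '[{"dx":0.005,"dy":-0.001,"dz":0.007,"rx":0,"ry":0.02,"rz":-0.01,"hand":-1},{"dx":0.01,"dy":-0.003,"dz":0.013,"rx":0,"ry":0.02,"rz":-0.02,"hand":-1},{"dx":0.015,"dy":-0.004,"dz":0.02,"rx":0,"ry":0.02,"rz":-0.02,"hand":-1},{"dx":0.02,"dy":-0.006,"dz":0.027,"rx":0,"ry":0.02,"rz":-0.02,"hand":-1},{"dx":0.026,"dy":-0.007,"dz":0.034,"rx":0,"ry":0.02,"rz":-0.02,"hand":-1},{"dx":0.032,"dy":-0.009,"dz":0.042,"rx":0,"ry":0.02,"rz":-0.02,"hand":-1},{"dx":0.038,"dy":-0.01,"dz":0.05,"rx":0,"ry":0.02,"rz":-0.02,"hand":-1},{"dx":0.044,"dy":-0.012,"dz":0.058,"rx":0,"ry":0.02,"rz":-0.02,"hand":-1},{"dx":0.0485,"dy":-0.0126,"dz":0.0654,"rx":0,"ry":0.02,"rz":-0.02,"hand":-1},{"dx":0.0485,"dy":-0.0126,"dz":0.0654,"rx":0,"ry":0.02,"rz":-0.02,"hand":-1}]'
python3 - <<'E'
from h import *
goal((.483,.13,.140),(.71,-.03,-.70),(.041,1,0))
st=r.state()
im=r.camera("wrist");cv2.imwrite("pics/w5.png",im[:,:,::-1])
E
```

```text
time: 8.45
position: [0.4617, 0.1393, 0.1809]
ee_rot: [0.379, 0.018, 0.925, -0.009]
contact_force: [0.1, -0.5, 0.9]
width: -0.0
d [ 0.0133 -0.0083  0.0444] rv [-0.0009 -0.0154  0.0027] pos [0.4617 0.1393 0.1809] F [ 0.1 -0.5  0.9] q [ 0.61 -0.5  -1.11  2.42 -0.03  0.29  0.96]
```

View pics/w5.png

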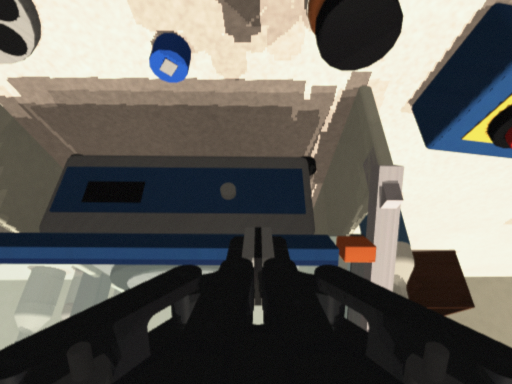

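Run:
```python
from h import *
c=cam("wrist");p=np.array([.5159,.0536,-.0406,.024])
print(proj(c,lip(p,(-.03,.135,0))),proj(c,lip(p,(-.03,.135,.012))),r.state()["joint_positions"])
im=cv2.imread("pics/w5.png");cv2.imwrite("pics/w5z.png",cv2.resize(im[210:280,300:390],None,fx=8,fy=8,interpolation=cv2.INTER_CUBIC))
goal((.465,.13,.165),(.545,-.022,-.84),(.041,1,0))
```

```text
[336.14976512 251.47545947] [335.25841188 268.88916845] [ 0.61131209 -0.49731829 -1.10457638  2.41618204 -0.02929907  0.29411603
  0.96185197]
d [ 0.0089 -0.0091  0.0143] rv [-0.0026  0.2022  0.0025] pos [0.4617 0.1393 0.1814] F [-0.1  0.1  0.3] q [ 0.61 -0.5  -1.1   2.42 -0.03  0.29  0.96]
```

View pics/w5z.png

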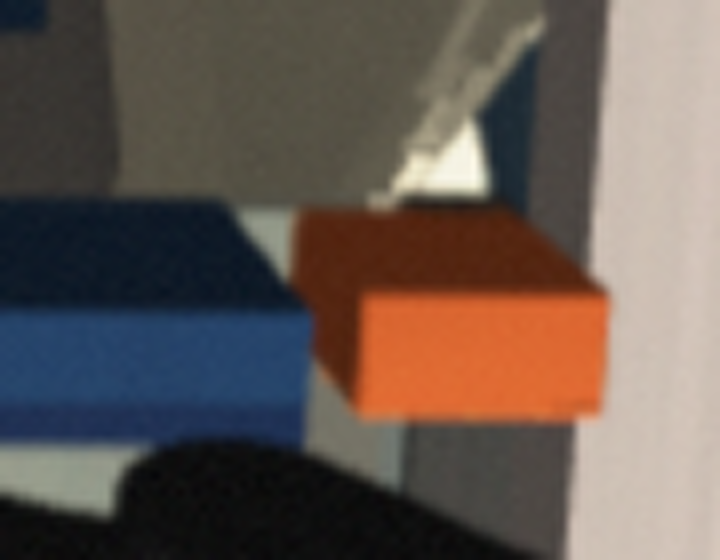

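Wrist view: the lip's left lower corner is at (339,249), within 3 px of the prediction, and the pointer is at (360,254). The arm is at its fold limits, so I'll use a steeper tool, about 57° down.

```bash
python3 -m handwheel '[{"dx":0.002,"dy":0,"dz":0,"rx":0,"ry":0.05,"rz":0,"hand":-1},{"dx":0.004,"dy":-0.002,"dz":0.002,"rx":0,"ry":0.1,"rz":0,"hand":-1},{"dx":0.006,"dy":-0.004,"dz":0.004,"rx":0,"ry":0.15,"rz":0,"hand":-1},{"dx":0.009,"dy":-0.006,"dz":0.008,"rx":0,"ry":0.2,"rz":0,"hand":-1},{"dx":0.009,"dy":-0.009,"dz":0.012,"rx":0,"ry":0.2,"rz":0,"hand":-1},{"dx":0.009,"dy":-0.009,"dz":0.014,"rx":0,"ry":0.2,"rz":0,"hand":-1},{"dx":0.009,"dy":-0.009,"dz":0.014,"rx":0,"ry":0.2,"rz":0,"hand":-1},{"dx":0.009,"dy":-0.009,"dz":0.014,"rx":0,"ry":0.2,"rz":0,"hand":-1},{"dx":0.009,"dy":-0.009,"dz":0.014,"rx":0,"ry":0.2,"rz":0,"hand":-1},{"dx":0.009,"dy":-0.009,"dz":0.014,"rx":0,"ry":0.2,"rz":0,"hand":-1}]'
python3 - <<'E'
from h import *
goal((.49,.13,.150),(.545,-.022,-.84),(.041,1,0))
c=cam("wrist")
im=r.camera("wrist");cv2.imwrite("pics/w6.png",im[:,:,::-1])
E
```

```text
time: 9.5
position: [0.465, 0.1299, 0.1652]
ee_rot: [0.286, 0.019, 0.958, -0.008]
contact_force: [-0.0, -0.3, 0.6]
width: 0.0002
d [-0.0126  0.0012  0.0264] rv [-0.0044  0.004   0.0027] pos [0.465  0.1299 0.1652] F [-0.  -0.3  0.6] q [ 0.63 -0.32 -1.06  2.31  0.01  0.48  1.05]
```

View pics/w6.png

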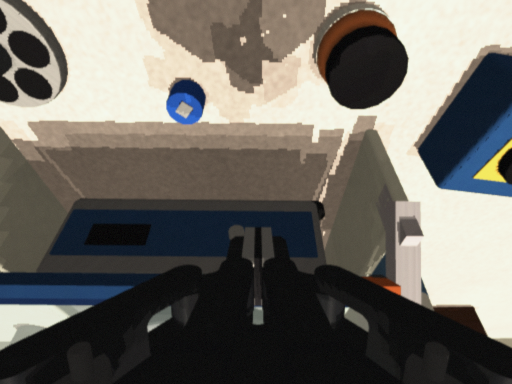

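The pose is reached with the joints off their limits. The lip passes behind the fingers, around rows 275–300. Now I'll slide in beneath it.

```bash
python3 -m handwheel '[{"dx":0,"dy":0,"dz":0.008,"rx":0,"ry":0,"rz":0,"hand":-1},{"dx":0,"dy":0,"dz":0.016,"rx":0,"ry":0,"rz":0,"hand":-1},{"dx":0,"dy":0,"dz":0.024,"rx":0,"ry":0,"rz":0,"hand":-1},{"dx":-0.003,"dy":0,"dz":0.028,"rx":0,"ry":0,"rz":0,"hand":-1},{"dx":-0.006,"dy":0,"dz":0.03,"rx":0,"ry":0,"rz":0,"hand":-1},{"dx":-0.009,"dy":0,"dz":0.03,"rx":0,"ry":0,"rz":0,"hand":-1},{"dx":-0.012,"dy":0,"dz":0.03,"rx":0,"ry":0,"rz":0,"hand":-1},{"dx":-0.012,"dy":0,"dz":0.03,"rx":0,"ry":0,"rz":0,"hand":-1},{"dx":-0.012,"dy":0,"dz":0.03,"rx":0,"ry":0,"rz":0,"hand":-1},{"dx":-0.012,"dy":0,"dz":0.03,"rx":0,"ry":0,"rz":0,"hand":-1}]'
python3 - <<'E'
from h import *
goal((.49,.13,.150))
for n in("scene","top"):
    im=r.camera(n);cv2.imwrite(f"pics/{n}7.png",im[:,:,::-1])
a=cv2.imread("pics/scene7.png")[50:200,190:350];b=cv2.imread("pics/top7.png")[150:300,90:250]
cv2.imwrite("pics/c7.png",cv2.resize(np.hstack([a,b]),None,fx=2.4,fy=2.4,interpolation=cv2.INTER_CUBIC))
E
```

```text
time: 10.55
position: [0.4913, 0.1289, 0.1465]
ee_rot: [0.286, 0.019, 0.958, -0.008]
contact_force: [-0.1, -0.0, -0.4]
width: -0.0004
d [-0.0008  0.001  -0.0037] rv [0. 0. 0.] pos [0.4913 0.1289 0.1465] F [-0.1 -0.  -0.4] q [ 0.86 -0.21 -1.27  2.27  0.17  0.42  0.93]
```

View pics/c7.png

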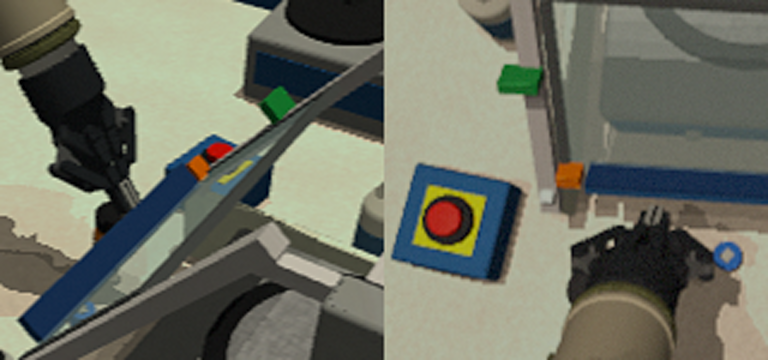

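Run:
```python
from h import *
T=cam("top");S=cam("scene");st=r.state();w,x,y,z=st["ee_rot"];R=Ro.from_quat([x,y,z,w]).as_matrix()
for a in(.022,.025):
    X=st["position"]+R@[0,0,a];print(X,proj(T,X),proj(S,X)); X=st["position"]+R@[-.011,0,a];print(" up",X,proj(T,X))
for p in([.5159,.0536,-.0406,.024],[.5238,.0535,-.0469,.0153]):
  print(proj(T,lip(p,(-.03,.07,.0))),proj(T,lip(p,(-.03,.07,.012))))
im=cv2.imread("pics/top7.png");cv2.imwrite("pics/t7z.png",cv2.resize(im[205:265,165:265],None,fx=8,fy=8,interpolation=cv2.INTER_CUBIC))
```

```text
[0.50337758 0.12832365 0.12805431] [202.69036692 239.36915611] [245.45477623 139.39186062]
 up [0.51257641 0.12797614 0.13407601] [202.65187955 234.97313386]
[0.50501805 0.12824527 0.12554379] [202.8878067  238.73496855] [246.00394946 140.39479587]
 up [0.51421688 0.12789776 0.13156548] [202.8502429  234.34818089]
[203.19700141 234.55272201] [202.94121354 230.54323713]
[203.52297967 233.59501546] [203.29386501 229.60780099]
```

View pics/t7z.png

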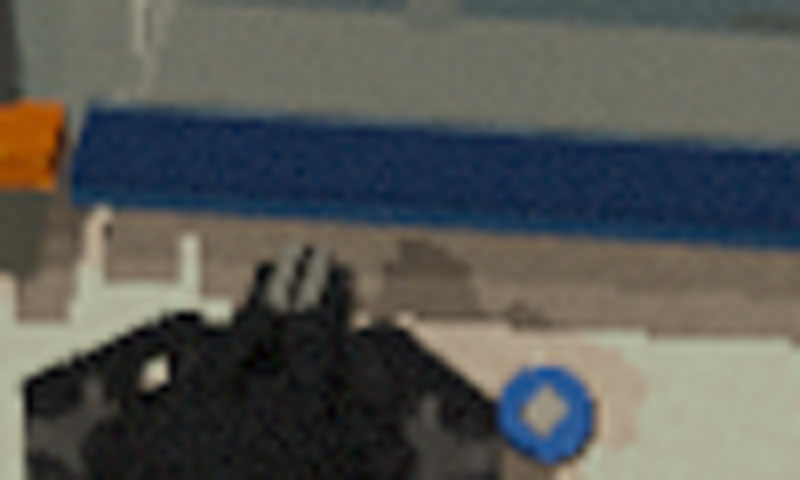

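```bash
python3 - <<'E'
from h import *
st=r.state();w,x,y,z=st["ee_rot"];R=Ro.from_quat([x,y,z,w]).as_matrix()
print(R.T@[.642,-.027,.766]);print(R)
E
python3 -m handwheel '[{"dx":-0.002,"dy":0,"dz":0,"rx":0,"ry":0,"rz":0,"hand":-1},{"dx":-0.005,"dy":0,"dz":0,"rx":0,"ry":0,"rz":0,"hand":-1},{"dx":-0.008,"dy":0,"dz":0,"rx":0,"ry":0,"rz":0,"hand":-1},{"dx":-0.01,"dy":0,"dz":0,"rx":0,"ry":0,"rz":0,"hand":-1},{"dx":-0.012,"dy":0,"dz":0,"rx":0,"ry":0,"rz":0,"hand":-1},{"dx":-0.014,"dy":0,"dz":0,"rx":0,"ry":0,"rz":0,"hand":-1},{"dx":-0.015,"dy":0,"dz":0,"rx":0,"ry":0,"rz":0,"hand":-1},{"dx":-0.016,"dy":0,"dz":0,"rx":0,"ry":0,"rz":0,"hand":-1},{"dx":-0.016,"dy":0,"dz":0,"rx":0,"ry":0,"rz":0,"hand":-1},{"dx":-0.016,"dy":0,"dz":0,"rx":0,"ry":0,"rz":0,"hand":-1}]'
python3 - <<'E'
from h import *
goal((.49,.13,.150))
im=r.camera("top");cv2.imwrite("pics/t8z.png",cv2.resize(im[165:265,135:265,::-1],None,fx=6,fy=6,interpolation=cv2.INTER_CUBIC))
E
```

```text
[-0.957059   -0.00432597 -0.28925484]
[[-0.83625694  0.04073962  0.54682228]
 [ 0.03159154  0.99915933 -0.02612682]
 [-0.54742698 -0.00457377 -0.83684095]]
time: 11.65
position: [0.5042, 0.1282, 0.1547]
ee_rot: [0.285, 0.019, 0.958, -0.008]
contact_force: [-6.3, -0.2, -0.6]
width: 0.0002
d [ 0.0145  0.0013 -0.0039] rv [0. 0. 0.] pos [0.5042 0.1282 0.1547] F [-6.3 -0.2 -0.6] q [ 0.9  -0.18 -1.3   2.24  0.2   0.44  0.93]
```

View pics/t8z.png

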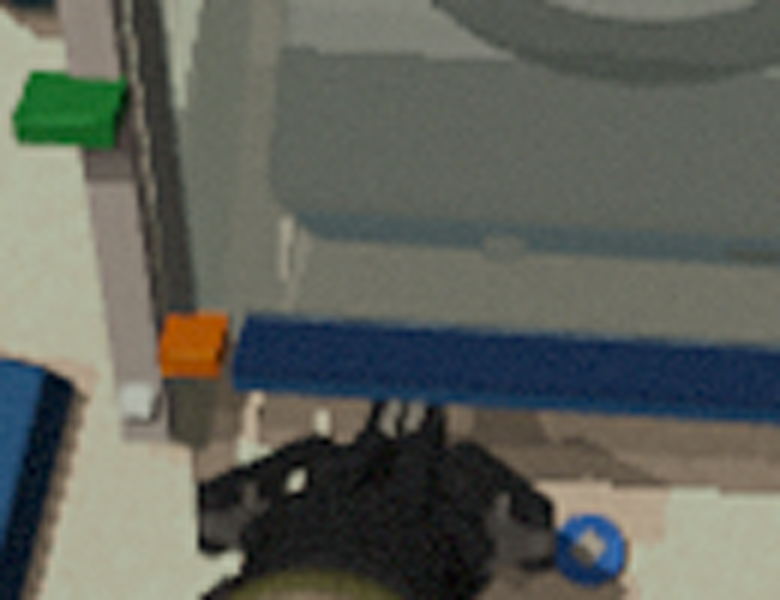

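Run:
```python
from h import *
c=cam("wrist")
im=r.camera("wrist");cv2.imwrite("pics/w8.png",im[:,:,::-1]);cv2.imwrite("pics/w8z.png",cv2.resize(im[190:340,160:360,::-1],None,fx=4,fy=4,interpolation=cv2.INTER_CUBIC))
```

```text
(no output)
```

View pics/w8z.png

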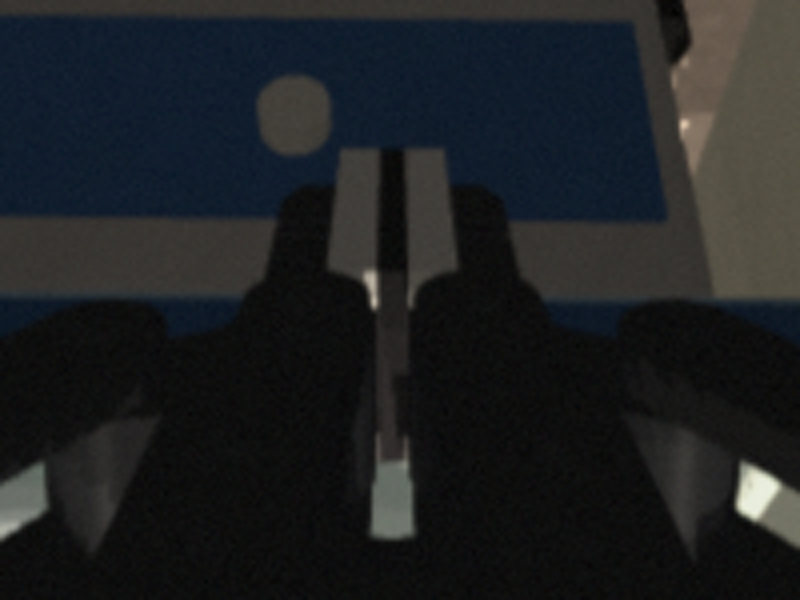

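View pics/w8.png

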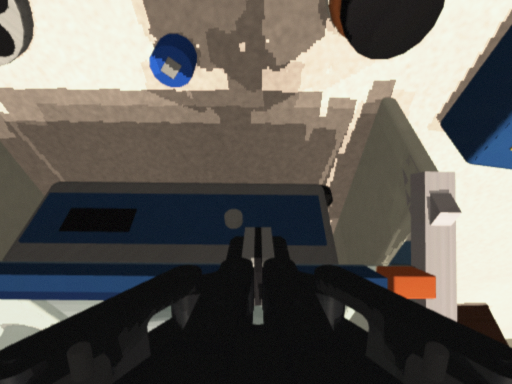

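The wrist view shows the fingertips (row 227) passing beneath the lip's underside, whose inner edge is near row 264. A 6 N contact has been made. Now I'll push gently up the rails.

```bash
python3 -m handwheel '[{"dx":-0.003,"dy":0,"dz":-0.001,"rx":0,"ry":0,"rz":0,"hand":-1},{"dx":-0.007,"dy":0,"dz":-0.002,"rx":0,"ry":0,"rz":0,"hand":-1},{"dx":-0.012,"dy":0,"dz":-0.003,"rx":0,"ry":0,"rz":0,"hand":-1},{"dx":-0.017,"dy":0,"dz":-0.0045,"rx":0,"ry":0,"rz":0,"hand":-1},{"dx":-0.022,"dy":0,"dz":-0.006,"rx":0,"ry":0,"rz":0,"hand":-1},{"dx":-0.027,"dy":0,"dz":-0.0075,"rx":0,"ry":0,"rz":0,"hand":-1},{"dx":-0.032,"dy":0,"dz":-0.009,"rx":0,"ry":0,"rz":0,"hand":-1},{"dx":-0.036,"dy":0,"dz":-0.01,"rx":0,"ry":0,"rz":0,"hand":-1},{"dx":-0.038,"dy":0,"dz":-0.0105,"rx":0,"ry":0,"rz":0,"hand":-1},{"dx":-0.038,"dy":0,"dz":-0.0105,"rx":0,"ry":0,"rz":0,"hand":-1}]'
cat >> h.py <<'E'
def look(k):
    goal((.49,.13,.15))
    t=r.camera("top");s_=r.camera("scene")
    cv2.imwrite(f"pics/c{k}.png",cv2.resize(np.hstack([t[120:270,120:280,::-1],s_[40:190,200:360,::-1]]),None,fx=2.4,fy=2.4,interpolation=cv2.INTER_CUBIC))
    o=[]
    for lo,hi in((8,16),(50,75)):
        uv=[]
        for im,w in((t,(130,160,60,100)),(s_,(240,60,100,80))):
            x0,y0,a,b=w;h=cv2.cvtColor(im,cv2.COLOR_RGB2HSV)[y0:y0+b,x0:x0+a]
            m=((h[...,0]>=lo)&(h[...,0]<=hi)&(h[...,1]>150)&(h[...,2]>70)).astype(np.uint8)
            kk,l,st,ce=cv2.connectedComponentsWithStats(m);i=1+np.argmax(st[1:,4]);uv.append(ce[i]+[x0,y0])
        X,e=tri((cam("top"),cam("scene")),uv);o.append(X);print(np.round(uv,1).tolist(),X,e)
    d=o[1]-o[0];print("along rail clip-pointer",d@[.642,-.027,.766])
E
python3 -c "
from h import *
look(9)"
```

```text
time: 12.75
position: [0.531, 0.1271, 0.185]
ee_rot: [0.285, 0.019, 0.958, -0.008]
contact_force: [-3.7, -0.9, 0.8]
width: -0.0
d [0.0536 0.0013 0.0068] rv [0. 0. 0.] pos [0.531  0.1271 0.185 ] F [-3.7 -0.9  0.8] q [ 0.92 -0.14 -1.29  2.16  0.22  0.51  0.95]
[[164.9, 208.0], [282.8, 112.0]] [0.5648829  0.20441892 0.18621828] [array([-0.3, -0.4]), array([-0.4,  0.1])]
[[145.8, 182.9], [306.0, 92.0]] [0.6073803  0.23413025 0.24018697] [array([-0.2, -0.4]), array([-0.4,  0.1])]
along rail clip-pointer 0.067821144643271
```

View pics/c9.png

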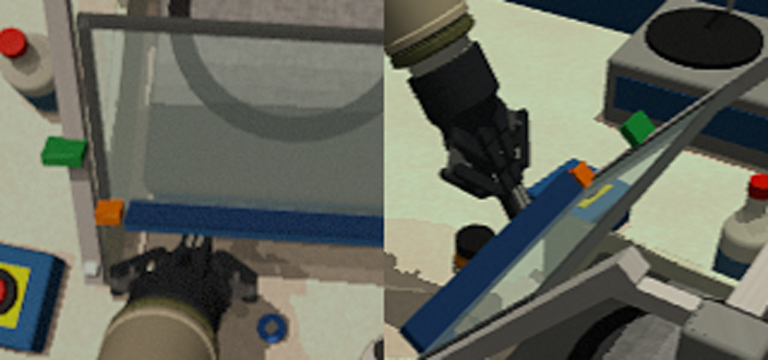

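The pointer moved about 43 mm and is now 68 mm below the clip. I'll carry on.

```bash
python3 -m handwheel '[{"dx":-0.003,"dy":0,"dz":-0.001,"rx":0,"ry":0,"rz":0,"hand":-1},{"dx":-0.008,"dy":0,"dz":-0.002,"rx":0,"ry":0,"rz":0,"hand":-1},{"dx":-0.014,"dy":0,"dz":-0.004,"rx":0,"ry":0,"rz":0,"hand":-1},{"dx":-0.02,"dy":0,"dz":-0.0058,"rx":0,"ry":0,"rz":0,"hand":-1},{"dx":-0.026,"dy":0,"dz":-0.0075,"rx":0,"ry":0,"rz":0,"hand":-1},{"dx":-0.032,"dy":0,"dz":-0.0093,"rx":0,"ry":0,"rz":0,"hand":-1},{"dx":-0.037,"dy":0,"dz":-0.0108,"rx":0,"ry":0,"rz":0,"hand":-1},{"dx":-0.041,"dy":0,"dz":-0.012,"rx":0,"ry":0,"rz":0,"hand":-1},{"dx":-0.042,"dy":0,"dz":-0.0125,"rx":0,"ry":0,"rz":0,"hand":-1},{"dx":-0.042,"dy":0,"dz":-0.0125,"rx":0,"ry":0,"rz":0,"hand":-1}]'
python3 -c "
from h import *
look(10)"
```

```text
time: 13.85
position: [0.5597, 0.1262, 0.2188]
ee_rot: [0.286, 0.019, 0.958, -0.008]
contact_force: [-2.1, -1.5, 0.0]
width: -0.0001
d [0.0961 0.0012 0.0193] rv [0. 0. 0.] pos [0.5597 0.1262 0.2188] F [-2.1 -1.5  0. ] q [ 0.95 -0.09 -1.31  2.06  0.27  0.59  0.96]
[[162.8, 191.8], [294.3, 103.9]] [0.59329384 0.20315196 0.22013779] [array([-0.3, -0.4]), array([-0.4,  0.1])]
[[145.9, 182.9], [306.0, 92.1]] [0.60743047 0.23395865 0.24016918] [array([-0.2, -0.4]), array([-0.4,  0.1])]
along rail clip-pointer 0.023587981085183344
```

View pics/c10.png

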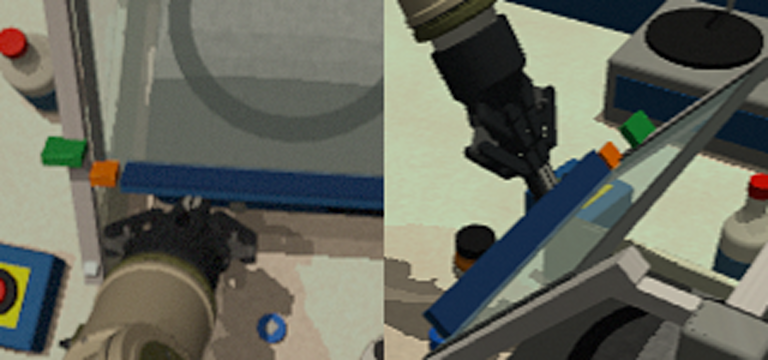

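```bash
python3 -m handwheel '[{"dx":-0.002,"dy":0,"dz":-0.0005,"rx":0,"ry":0,"rz":0,"hand":-1},{"dx":-0.005,"dy":0,"dz":-0.0014,"rx":0,"ry":0,"rz":0,"hand":-1},{"dx":-0.008,"dy":0,"dz":-0.0024,"rx":0,"ry":0,"rz":0,"hand":-1},{"dx":-0.011,"dy":0,"dz":-0.0033,"rx":0,"ry":0,"rz":0,"hand":-1},{"dx":-0.014,"dy":0,"dz":-0.0042,"rx":0,"ry":0,"rz":0,"hand":-1},{"dx":-0.017,"dy":0,"dz":-0.005,"rx":0,"ry":0,"rz":0,"hand":-1},{"dx":-0.019,"dy":0,"dz":-0.0057,"rx":0,"ry":0,"rz":0,"hand":-1},{"dx":-0.02,"dy":0,"dz":-0.006,"rx":0,"ry":0,"rz":0,"hand":-1},{"dx":-0.02,"dy":0,"dz":-0.006,"rx":0,"ry":0,"rz":0,"hand":-1},{"dx":-0.02,"dy":0,"dz":-0.006,"rx":0,"ry":0,"rz":0,"hand":-1}]'
python3 -c "
from h import *
look(11)
im=r.camera('wrist');cv2.imwrite('pics/w11.png',im[:,:,::-1])
t=cv2.imread('pics/c11.png')
im=r.camera('top')[155:215,125:195,::-1];im2=r.camera('scene')[75:135,265:335,::-1]
cv2.imwrite('pics/z11.png',cv2.resize(np.hstack([im,im2]),None,fx=5.6,fy=5.6,interpolation=cv2.INTER_CUBIC))
"
```

```text
time: 14.95
position: [0.5729, 0.1259, 0.2346]
ee_rot: [0.286, 0.019, 0.958, -0.008]
contact_force: [-0.6, -1.3, -0.4]
width: 0.0002
d [0.1157 0.0011 0.0253] rv [0. 0. 0.] pos [0.5729 0.1259 0.2346] F [-0.6 -1.3 -0.4] q [ 0.96 -0.05 -1.33  2.01  0.31  0.63  0.95]
[[161.9, 184.0], [300.0, 100.1]] [0.60662627 0.20244899 0.23551211] [array([-0.3, -0.4]), array([-0.4,  0.1])]
[[145.9, 182.9], [306.0, 92.0]] [0.60746686 0.23391404 0.24033438] [array([-0.2, -0.4]), array([-0.4,  0.1])]
along rail clip-pointer 0.003383959634901682
```

View pics/z11.png

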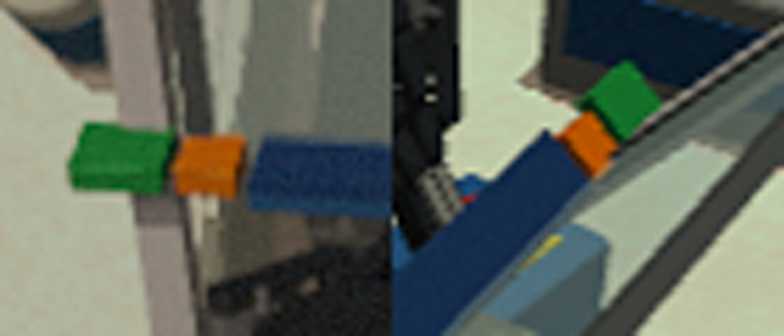

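View pics/w11.png

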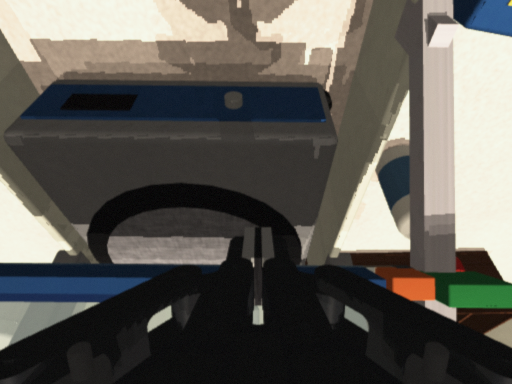

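Run:
```python
from h import *
im=cv2.imread("pics/w11.png");cv2.imwrite("pics/w11z.png",cv2.resize(im[255:330,360:512],None,fx=5.2,fy=5.2,interpolation=cv2.INTER_CUBIC))
c=cam("wrist");T=cam("top")
# level line: offset of 1 mm along rails in wrist rows at pointer
X=np.array([.60,.215,.235]);u=np.array([.642,-.027,.766]);o=np.array([-.766,.03,.643])
print(proj(c,X),(proj(c,X+u*.01)-proj(c,X))/10,(proj(c,X+o*.01)-proj(c,X))/10,"y",(proj(c,X+np.array([.04,1,0])*.03)-proj(c,X))/30)
```

```text
[430.55039607 287.74256179] [0.026303  1.9527045] [1.22832144 0.60450885] y [1.93586574 0.00889143]
```

View pics/w11z.png

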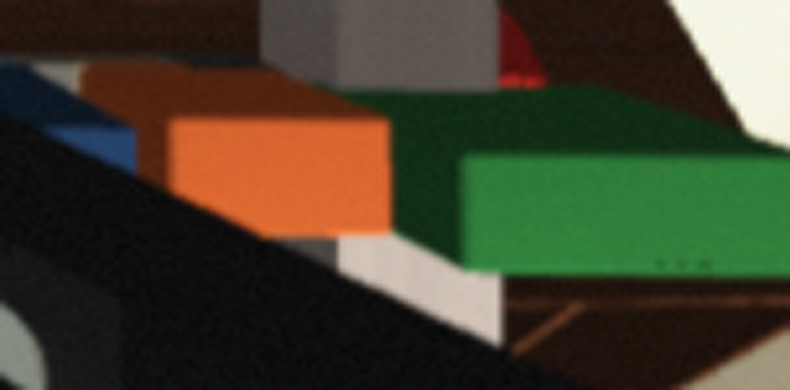

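Wrist zoom: the orange face's mid row is about 289 and the green's about 296, and most of that difference comes from the clip standing out further. Correcting for this leaves the pointer 1–3 mm below the clip, which is well within tolerance. I'm withdrawing.

```bash
python3 -m handwheel '[{"dx":0.003,"dy":0,"dz":0.001,"rx":0,"ry":0,"rz":0,"hand":-1},{"dx":0.008,"dy":0,"dz":0.001,"rx":0,"ry":0,"rz":0,"hand":-1},{"dx":0.015,"dy":0,"dz":0,"rx":0,"ry":0,"rz":0,"hand":-1},{"dx":0.025,"dy":0,"dz":-0.002,"rx":0,"ry":0,"rz":0,"hand":-1},{"dx":0.035,"dy":0,"dz":-0.01,"rx":0,"ry":0,"rz":0,"hand":-1},{"dx":0.045,"dy":0,"dz":-0.025,"rx":0,"ry":0,"rz":0,"hand":-1},{"dx":0.05,"dy":0,"dz":-0.045,"rx":0,"ry":0,"rz":0,"hand":-1},{"dx":0.05,"dy":0,"dz":-0.065,"rx":0,"ry":0,"rz":0,"hand":-1},{"dx":0.05,"dy":0,"dz":-0.08,"rx":0,"ry":0,"rz":0,"hand":-1},{"dx":0.05,"dy":0,"dz":-0.08,"rx":0,"ry":0,"rz":0,"hand":-1}]'
python3 -c "
from h import *
look(12)
im=r.camera('wrist');cv2.imwrite('pics/w12.png',im[:,:,::-1])
im=r.camera('top');cv2.imwrite('pics/t12.png',im[:,:,::-1])
c=cam('wrist');X=np.array([.60,.215,.235]);u=np.array([.642,-.027,.766]);o=np.array([-.766,.03,.643])
print(proj(c,X),(proj(c,X+u*.01)-proj(c,X))/10,(proj(c,X+o*.01)-proj(c,X))/10)
"
```

```text
time: 16.2
position: [0.4871, 0.1304, 0.2758]
ee_rot: [0.288, 0.018, 0.958, -0.008]
contact_force: [0.5, 0.3, -0.6]
width: -0.0002
d [0.0669 0.0003 0.1066] rv [0. 0. 0.] pos [0.4871 0.1304 0.2758] F [ 0.5  0.3 -0.6] q [ 0.6  -0.41 -0.9   2.13 -0.16  0.73  1.28]
[[161.8, 184.0], [299.9, 100.1]] [0.60650682 0.20266163 0.23543241] [array([-0.2, -0.4]), array([-0.4,  0.1])]
[[145.8, 182.9], [306.0, 92.0]] [0.60734333 0.23418285 0.24014114] [array([-0.2, -0.4]), array([-0.4,  0.1])]
along rail clip-pointer 0.0032928514053238984
[365.95810202 287.34845544] [0.00879754 1.22234124] [0.46773906 0.36511596]
```

View pics/t12.png

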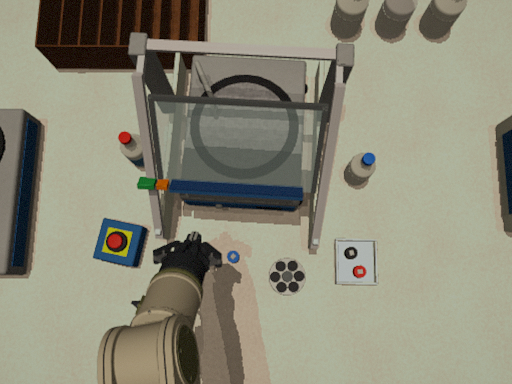

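View pics/w12.png

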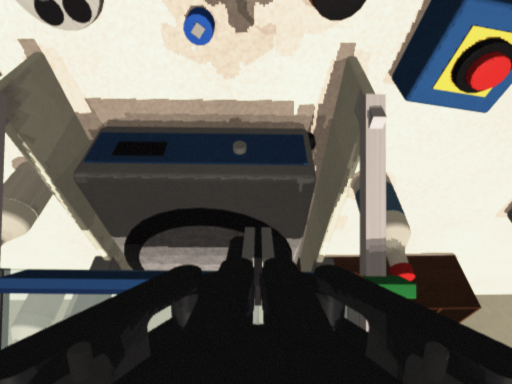

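```bash
python3 -c "
from h import *
print(np.round(r.state()['contact_force'],1), np.abs(r.state()['dq']).max()); print(r.finish_job())"
```

```text
[ 0.2  0.2 -0. ] 0.00826312306266656
the job is handed in; nothing more can be done
None
```

I pressed the stop button fully in, pushed the window up until its pointer was level with the green clip, drew the fingers clear, and handed the job in at about 16 s. The hand-in gives no verdict, so whether the run passed is not confirmed.

- **Button:** I pressed it three times with the fingertips shut. It travelled about 6 mm to a hard stop, at 29 and 43 N on the two presses I measured. The last picture shows it standing out again.
- **Window:** I pushed under the lip at about 6 N or less and covered roughly 107 mm in three slow moves. By the two-camera measurement the pointer ended 3.3 mm below the clip along the rails. The wrist view suggests about 1–3 mm. Both are inside the 10 mm tolerance, and the reading did not change after the fingers were drawn away.
- **Clip and other things:** The clip's measured position stayed within about 0.3 mm of where it started. The bottles, specimens, tray and holder look unmoved in the last top view. I could not see the amber jar there because the arm hid it. The wrist picture shows only part of its lid.
- **At hand-in:** Contact force was about 0.3 N, which is sensor noise, so the robot was touching nothing.

Three things did not go as planned:
- **First move:** It was refused because I left some values out of one row; the arm did not move.
- **Tool angle:** The flatter approach I wanted was at the arm's folding limit, so I pushed with the fingers about 57° down.
- **Lip position:** My estimates of where the lip was disagreed by about 5 mm between views. I settled this by moving in slowly until I felt contact.

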